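# Close a mineral-supplement canister in the capping stand

### The arm

A 6-joint arm with a two-finger parallel gripper is mounted at the origin on the work surface. World frame = base frame: x ahead of the robot, y to its left, z up, the work surface at z = 0. Lengths are in mm, angles in rad, forces in N, time in s.
With the tool pointing down it reaches from about 350 to 775 mm from the base axis. Payload 7.3 kg.
Tool frame: the origin (TCP) lies on the centre line of the jaws, within the pads' length; the fingertips stand 17 mm ahead of it and the grasp point (between the pads) lies 2 mm behind it; z points along the fingers, y is the line along which they close (so a half turn about z gives the same grasp; the last joint's range is limited). The gripper opens to 92 mm and grips with 3 to 60 N. Pads are 19 mm wide; open, the fingers measure 130 mm over their backs; the gripper's body (75 mm by 190 mm) begins 47 mm behind the grasp point.
Start: joints at [-1.396, 0.342, 1.524, -0, 1.275, -0.146], TCP at [165.569, -498.23, 209.941] pointing down, gripper open.
Joint ranges: [-2.53, 2.53], [-0.77, 2.02], [0.04, 2.7], [-1, 4.14], [0.28, 2.66], [-3.11, 3.11]. Speed limits (rad/s): [2.57, 2.57, 3.14, 3.14, 3.14, 3.14].

### API

Orientations are given as [roll, pitch, yaw] about the fixed x, y, z axes, in that order (R = Rz(yaw) Ry(pitch) Rx(roll)).
In Python, from plant import bot gives the robot as it stands. The module is installed in compiled form; this text tells all that it offers.
- The arm moves only by the shell command python3 -m pendant 'ROWS'. ROWS is JSON, a list of rows, each a list of 3 entries, a list of its own where there are three numbers: the shift along the world's x, y, z as a fraction of full scale, then the turn, a rotation vector about the world's x, y, z as a fraction of full scale, then the opening, from -1 (shut) to 1 (fully open), so that 0 is half open. In form: [[[tx, ty, tz], [rx, ry, rz], claw], ...]. A call has exactly 10 rows; each row shifts and turns the commanded pose from where the row before left it; what a row does not reach is not made up. Full scale, the value 1, is 30 mm for a shift and 0.12 rad for a turn. A row lasts 1/12 s, in which the tool goes at most 41.7 mm and 7.16 degrees, less where a joint would pass 70% of its speed; a pose out of reach is approached as far as the arm can. A call with a number of a shift or a turn outside -1 to 1 is refused whole. A call with a gripper value outside its range is refused whole. The fingers move at their own pace and stop on an object; the grip force is fixed at half the most. Time passes only in rows, so rows that do not move let the fingers close, or fill a call up. It gives the time, the measured TCP pose, the force, the opening and the grip force at its end, in the units of the state.
- bot.get_obs(): the state, without advancing time (a new reading comes with each control period).
- bot.capture(name): name is "scene" or "top" or "wrist"; returns the picture (384x512x3 uint8, blue, green, red); there is no depth.
- bot.camera_params(name): a dict with "fovy" (degrees; the focal length in pixels is half the picture's height over the tangent of half this angle, whatever the lens; pixels are square), "cx", "cy" (the principal point, pixels), "camera_from_world" (4x4, takes a point from world to camera coordinates). Camera axes: x right, y down, z forward; pixel columns grow to the right and rows downward; lengths in mm; the calibration is good to about 2 mm. The wrist camera is an equidistant fisheye: a pixel r from the principal point sees the ray r / f radians off the axis. A picture is of the moment at which its call begins: read the wrist's pose just before it. camera_params takes no time and is no camera call; for the wrist camera it gives the pose at the moment of the call.
- bot.close_job(): hands the job in; it is judged then, once.
The state is a dict: "time": time; "joint_positions": joint angles; "dq": joint speeds; "tau": joint torques, N m; "tool_pos": TCP position; "tcp_rot": TCP orientation; "contact_force": force on the tool from outside, world axes, zero at the start; "moment": the same for the moment, N m; "grip_width": finger opening in mm; "finger_force": force on a finger pad.
Only numpy, scipy, OpenCV 4.12 (cv2) and the standard library are available. Lean on these libraries where they do the work, as an engineer would, in place of code of your own. Each camera call takes 0.05 s, during which the arm holds its last target. There are 200 camera calls.

### The job

Stand the square canister, base down, fully home in the square recess of the wooden block so that it cannot turn, then screw its loosely started lid down clockwise until you feel it go snug, without overtightening it. Let go and leave the canister closed in the block, and do not disturb the other goods on the counter.

Things in the scene. Friction and masses are not known exactly. Their poses are not given: they have to be found in the camera images.
- canister: white plastic canister, paper labels: square body 62 x 62 mm, 82 mm tall, then a shoulder ring 58 mm across up to 86 mm, then the lid; 119 mm tall in all, 0.3 to 0.65 kg. Origin at the centre of its underside, z up, x and y square to its sides. Starts upright on the counter, loose: there it would spin along with its lid.
- lid (a point): black ribbed round screw lid on the canister, 58 mm in diameter, 30 mm tall (89 to 119 mm above the canister's underside), started on its thread, level. This point: on its axis, 15 mm below its top; z up. Clockwise from above closes it. It first runs free, at about 0.06 N m, for an unknown 0.8 to 2.2 rad, then meets its seal. It does not sink. Grip it with about 30 N.
- stand: wooden block screwed to the counter, 130 x 130 mm, 22 mm high, with a square recess 65 x 65 mm, 15 mm deep, with a 3 mm chamfer round its mouth, in its middle, parallel to its sides. Origin at the centre of its underside on the counter, z up, x and y square to its sides.
- recess (a point): centre of the floor of the recess in the block, 7 mm above the counter: the centre of the canister's underside comes here. Axes as the block.
- seal (a joint): squeeze of the hidden seal under the lid (m), smaller than its reading error, so feel it as torque on the lid: once it meets the seal, torque rises 3 N m per rad of lid turn to 0.35 N m, then about 0.9 N m per rad while the value grows from 0. Snug is 0.0001 to 0.0004, 0.43 to 0.67 N m (aim for 0.55); overtight above 0.0004 (0.67 N m). Released, the lid turns back 0.2 rad but stays snug.
- carton: white paper carton with a yellow band, 55 x 100 x 70 mm, to be left alone; origin at the centre of its underside
- bottle: round amber bottle with a white cap, 52 mm in diameter, 115 mm tall, to be left alone; origin at the centre of its underside
- tub: round white tub, 72 mm in diameter, 85 mm tall, to be left alone; origin at the centre of its underside
Not all that is in view belongs to the job. What is shaped like the canister but green or red is not meant.

How it is judged (in metres and radians):
On the way, in this order (a step that is already met when the one before it is completed fails the run):
1. the canister stands fully home in the recess of the block, its lid not yet tightened (z of canister in the frame of recess below 0.003 m and horizontal distance between canister and recess below 0.006 m and angle between canister's own z axis and vertical below 0.06 rad and value of joint seal below 0.0001 m), for 0.2 s.
2. the lid is screwed down snug while the canister stands in the recess (value of joint seal above 0.0001 m and z of canister in the frame of recess below 0.004 m and horizontal distance between canister and recess below 0.006 m), for 0.2 s.
At the end, for the whole second after the job is handed in: The canister stands at rest and upright (within 0.06 rad) in the recess, its underside within 3 mm of the recess floor and 6 mm of its centre, and its lid is snug: seal squeezed 0.1 to 0.4 mm, which is about 0.43 to 0.67 N m (value of joint seal between 0.0001 and 0.0004 m and z of canister in the frame of recess below 0.003 m and horizontal distance between canister and recess below 0.006 m and angle between canister's own z axis and vertical below 0.06 rad and linear speed of canister below 0.02 m/s); the robot touches nothing.
It fails at once if the lid is overtightened (seal squeezed by more than 0.4 mm, about 0.67 N m) (value of joint seal above 0.0004 m).
It fails at once if the canister is tipped by more than 0.5 rad (angle between canister's own z axis and vertical above 0.5 rad).
It fails at once if the carton, the bottle or the tub is shifted by more than 20 mm (distance of any of carton, bottle, tub from where it was at the start of the episode above 0.02 m).
It also fails if it takes over 69 s, if anything falls off the work surface, if the arm or the gripper's body presses on something with over 40 N, if the wrist force passes 120 N, or if a joint passes its speed limit or range.

## Working session

There is one attempt and no reset: what is moved stays moved. The work goes in short steps, Python scripts to look and compute and a shell command to move; the robot and the scene stay as the last step left them, time stands still between calls to the robot, and variables do not carry over. Pictures are saved under pics/ and viewed, at most 10 in all, crops included, and the job is handed in when it is done.

```bash
mkdir -p pics
cat > h.py <<'E'
import numpy as np,cv2
from plant import bot
def snap(n,f):
    p=bot.camera_params(n);i=bot.capture(n);cv2.imwrite('pics/'+f,i);np.save('pics/'+f+'.npy',p,allow_pickle=True);return i,p
def ray(p,u,v,fish=False):
    f=192/np.tan(np.radians(p['fovy'])/2);T=np.array(p['camera_from_world'])
    a=np.array([u-p['cx'],v-p['cy']])
    if fish:
        r=np.hypot(*a);d=np.r_[np.sin(r/f)*a/max(r,1e-9),np.cos(r/f)]
    else: d=np.r_[a/f,1]
    R=T[:3,:3];return -R.T@T[:3,3],R.T@d
def onz(p,u,v,z,fish=False):
    c,d=ray(p,u,v,fish);return c+d*(z-c[2])/d[2]
def proj(p,X,fish=False):
    f=192/np.tan(np.radians(p['fovy'])/2);T=np.array(p['camera_from_world']);x=T[:3,:3]@np.array(X,float)+T[:3,3]
    if fish:
        s=np.hypot(x[0],x[1]);k=np.arctan2(s,x[2])*f/max(s,1e-9)
    else:k=f/x[2]
    return np.array([p['cx']+k*x[0],p['cy']+k*x[1]])
def tri(*rs):
    A=0;b=0
    for c,d in rs:
        d=d/np.linalg.norm(d);M=np.eye(3)-np.outer(d,d);A=A+M;b=b+M@c
    return np.linalg.solve(A,b)
E
python3 - <<'E'
from h import *
a,p=snap('scene','s0.png');b,q=snap('top','t0.png');c,w=snap('wrist','w0.png')
cv2.imwrite('pics/all0.png',np.hstack([a,b])[:, :])
for n,x in zip('stw',(p,q,w)):print(n,x)
print(bot.get_obs())
E
```

```text
s {'fovy': 57.71639838397369, 'cx': 253.5412880028928, 'cy': 188.12677637482307, 'camera_from_world': array([[-1.34702952e-02,  9.99904349e-01,  3.13744779e-03,
         1.95897461e+01],
       [ 5.36106907e-01,  9.87075822e-03, -8.44092384e-01,
        -2.31618765e+02],
       [-8.44042614e-01, -9.68816613e-03, -5.36188590e-01,
         1.41548885e+03],
       [ 0.00000000e+00,  0.00000000e+00,  0.00000000e+00,
         1.00000000e+00]])}
t {'fovy': 45.675030946499795, 'cx': 258.2508465077775, 'cy': 188.65897442476978, 'camera_from_world': array([[-3.59318772e-03, -9.99965634e-01,  7.47129136e-03,
         4.69459215e-01],
       [-9.97138102e-01,  3.01861675e-03, -7.55413424e-02,
         5.79617538e+02],
       [ 7.55161933e-02, -7.72134351e-03, -9.97114680e-01,
         1.40826536e+03],
       [ 0.00000000e+00,  0.00000000e+00,  0.00000000e+00,
         1.00000000e+00]])}
w {'fovy': 65.70646984690485, 'cx': 259.2578766513698, 'cy': 189.27416136438788, 'camera_from_world': array([[ 3.14645999e-01, -9.49208873e-01, -6.41664684e-04,
        -5.25818827e+02],
       [-9.07165494e-01,
[... 247 characters left out ...]
 'joint_positions': array([-1.39603660e+00,  3.42549268e-01,  1.52479075e+00, -7.83735637e-06,
        1.27539852e+00, -1.45990455e-01]), 'dq': array([ 2.38231051e-05, -7.61807520e-04, -2.11801968e-03,  2.32057351e-03,
        9.11079092e-05, -1.23886322e-03]), 'tau': array([ 1.05639810e-03, -4.31472480e+01, -2.44353873e+01,  7.17563624e-02,
        5.37869311e-02, -9.67725578e-05]), 'tool_pos': array([ 165.48822002, -497.89677541,  209.4139721 ]), 'tcp_rot': array([-3.14045787e+00, -1.59278992e-04,  3.20752373e-01]), 'contact_force': array([ 1.13698362, -0.01289785, -0.53688173]), 'moment': array([-0.06251459, -0.04411223,  0.00754095]), 'finger_force': 0.0, 'grip_width': 91.54020822123016}
```

View pics/s0.png

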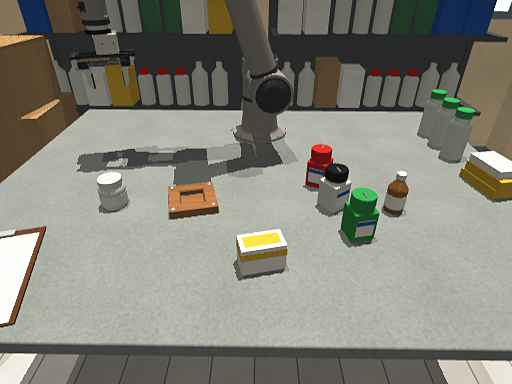

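View pics/t0.png

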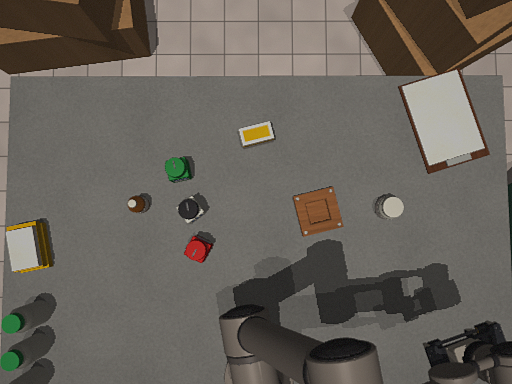

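Top view: the candidates are the black-lidded white canister at (190,209), a green one at (178,168) and a red one at (198,250). I choose the black-lidded one, which is at (337,173) in the scene view. The block is at (318,211) in the top view and (193,200) in the scene view. The bottle is at (137,204), the tub at (390,207) and the carton at (257,133). One crop will check the choice.

Run:
```python
from h import *
t=cv2.imread('pics/t0.png');s=cv2.imread('pics/s0.png')
r=lambda i,x,y,w,h,k:cv2.resize(i[y:y+h,x:x+w],None,fx=k,fy=k,interpolation=cv2.INTER_CUBIC)
cv2.imwrite('pics/c0.png',np.vstack([np.hstack([r(t,160,184,60,50,6),r(t,288,184,60,50,6)]),np.hstack([r(s,310,155,60,50,6) ,r(s,163,175,60,50,6)])]))
p=np.load('pics/s0.png.npy',allow_pickle=True).item();q=np.load('pics/t0.png.npy',allow_pickle=True).item()
print('lid',onz(q,189,209,119),tri(ray(q,188.5,209),ray(p,337,168)))
print('stand',onz(q,318,211,22),tri(ray(q,318,211),ray(p,193,197)))
```

```text
lid [513.50671128 201.0591758  119.        ] [513.90994168 204.68511369 117.06893748]
stand [ 508.95593606 -188.11202538   22.        ] [ 508.70963645 -185.8423662    17.19139694]
```

View pics/c0.png

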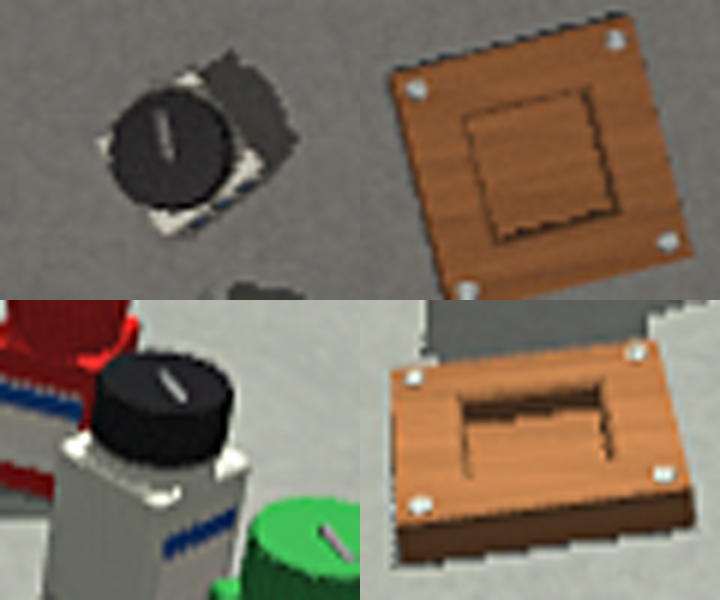

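The crop confirms the choice: black lid, white body, yaw about 37° (mod 90). The block's yaw is about 14°. I'll go over the block first and take a wrist view on the way.

```bash
python3 -m pendant '[[[0.97,0.97,0.2],[0,0,0.1],1],[[0.97,0.97,0.2],[0,0,0.1],1],[[0.97,0.97,0.2],[0,0,0.1],1],[[0.97,0.97,0.2],[0,0,0.1],1],[[0.97,0.97,0.2],[0,0,0.1],1],[[0.97,0.97,0.2],[0,0,0.1],1],[[0.97,0.97,0],[0,0,0.1],1],[[0.97,0.97,0],[0,0,0.1],1],[[0.97,0.97,0],[0,0,0.1],1],[[0,0,0],[0,0,0.1],1]]'
python3 - <<'E'
from h import *
i,w=snap('wrist','w1.png');s=bot.get_obs();print(s['tool_pos'],s['tcp_rot'])
a=np.array(w['camera_from_world']);print(-a[:3,:3].T@a[:3,3],proj(w,[509,-187,22],1),proj(w,s['tool_pos'],1),proj(w,[514,202,119],1))
E
```

```text
time: 0.98
tool_pos: [431.3, -231.1, 245.8]
tcp_rot: [-3.14, -0.003, 0.448]
contact_force: [-0.9, -0.1, -1.1]
grip_width: 91.4
finger_force: 0.0
[ 429.28377325 -233.42070776  245.64450021] [-3.14089595e+00 -2.46080223e-04  4.48293602e-01]
[ 502.75210861 -198.31331731  420.142861  ] [253.76301666  93.3460788 ] [259.2471552  231.00168017] [ 0.35120364 -2.27182518]
```

View pics/w1.png

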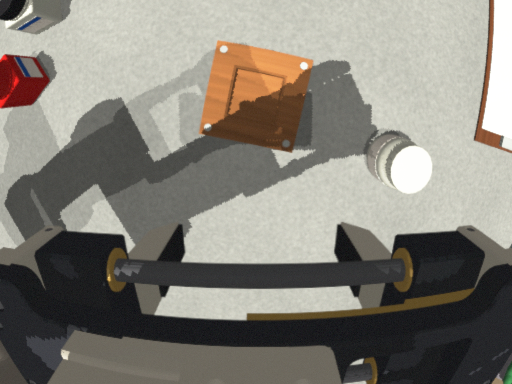

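The block is sharp, with corners near (218,41), (313,60), (292,152) and (200,131). I'll fit it in world coordinates, then go on to the canister.

```bash
cat >> h.py <<'E'
def block(i,w,fish,x0,y0,x1,y1):
    m=np.zeros(i.shape[:2],np.uint8);h=cv2.cvtColor(i,cv2.COLOR_BGR2HSV)
    m[y0:y1,x0:x1]=((h[...,0]<20)&(h[...,1]>110)&(h[...,2]>40))[y0:y1,x0:x1]
    m=cv2.morphologyEx(m,cv2.MORPH_CLOSE,np.ones((5,5)))
    c=max(cv2.findContours(m,0,1)[0],key=cv2.contourArea)[:,0]
    P=np.array([onz(w,u,v,22,fish)[:2] for u,v in c],np.float32)
    return cv2.minAreaRect(P)
E
python3 - <<'E'
from h import *
w=np.load('pics/w1.png.npy',allow_pickle=True).item();i=cv2.imread('pics/w1.png')
print(block(i,w,True,180,20,330,170))
for q in [(232,66),(285,76),(218,41),(313,60),(292,152),(200,131)]:print(onz(w,*q,22,True))
q=np.load('pics/t0.png.npy',allow_pickle=True).item();print(block(cv2.imread('pics/t0.png'),q,False,280,175,360,245))
E
python3 -m pendant '[[[0.5,1,0],[0,0,0.15],1],[[0.5,1,0],[0,0,0.15],1],[[0.3,1,0],[0,0,0.15],1],[[0.2,1,0],[0,0,0.15],1],[[0.2,1,0],[0,0,0.15],1],[[0,1,0],[0,0,0.15],1],[[0,1,0],[0,0,0.15],1],[[0,1,0],[0,0,0.15],1],[[0,1,0],[0,0,0.15],1],[[0,0,0],[0,0,0.15],1]]'
python3 - <<'E'
from h import *
i,w=snap('wrist','w2.png');s=bot.get_obs();print(s['tool_pos'],s['tcp_rot'])
print(proj(w,[514,202,119],1))
E
```

```text
((507.13018798828125, -189.4079132080078), (129.4794158935547, 129.1333465576172), 13.461183547973633)
[ 530.253485   -145.10847757   22.        ]
[ 548.10168686 -213.80304764   22.        ]
[ 553.93547898 -113.09321349   22.        ]
[ 585.14550837 -237.38953548   22.        ]
[ 460.15230949 -267.86547395   22.        ]
[ 432.75277123 -142.56385114   22.        ]
((508.7756042480469, -186.937255859375), (129.1506805419922, 131.1255645751953), 14.058794021606445)
time: 1.87
tool_pos: [477.8, 36.6, 245.8]
tcp_rot: [-3.14, -0.0, 0.624]
contact_force: [-0.3, 0.3, -0.1]
grip_width: 91.6
finger_force: 0.0
[478.00860204  34.51803948 245.81599287] [-3.14141178e+00  4.65398889e-04  6.25162561e-01]
[149.09836679  60.32429087]
```

View pics/w2.png

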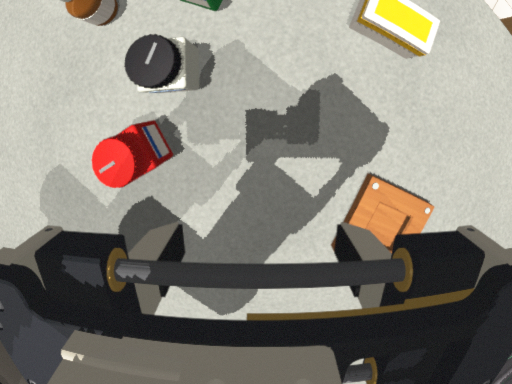

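The lid is near (153,61), with body corners near (185,37), (187,91) and (138,90). I'll move on for a close look from above.

```bash
python3 -m pendant '[[[-0.2,1,0],[0,0,0],1],[[-0.2,1,0],[0,0,0],1],[[-0.2,1,0],[0,0,0],1],[[-0.2,0.7,0],[0,0,0],1],[[0,0,0],[0,0,0],1],[[0,0,0],[0,0,0],1],[[0,0,0],[0,0,0],1],[[0,0,0],[0,0,0],1],[[0,0,0],[0,0,0],1],[[0,0,0],[0,0,0],1]]'
python3 - <<'E'
from h import *
i,w=snap('wrist','w3.png');s=bot.get_obs();print(s['tool_pos'],s['tcp_rot'])
c=proj(w,[514,202,119],1);print(c)
rs=[]
for f,c in(('w3.png',c),('t0.png',(189,209)),('w2.png',(153,61))):
    j=cv2.imread('pics/'+f);P=np.load('pics/'+f+'.npy',allow_pickle=True).item();x,y=map(int,c)
    m=np.zeros(j.shape[:2],np.uint8);k=45 if f[0]=='w' else 18
    y0=max(y-k,0);m[y0:y+k,x-k:x+k]=(j.max(2)<62)[y0:y+k,x-k:x+k]
    m=cv2.morphologyEx(m,cv2.MORPH_OPEN,np.ones((5,5)))
    ct=max(cv2.findContours(m,0,1)[0],key=cv2.contourArea);e=cv2.fitEllipse(ct) if len(ct)>5 else 0
    print(f,e);rs.append(ray(P,*e[0],f[0]=='w'))
print(tri(*rs),tri(rs[0],rs[1]),tri(rs[0],rs[2]))
x,y=map(int,proj(w,[514,202,119],1));cv2.imwrite('pics/c3.png',cv2.resize(i[max(0,y-60):y+60,x-75:x+75],None,fx=4,fy=4,interpolation=cv2.INTER_CUBIC));print(max(0,y-60),x-75)
E
```

```text
time: 2.75
tool_pos: [454.8, 143.7, 245.9]
tcp_rot: [3.141, 0.0, 0.619]
contact_force: [-0.0, -0.3, 0.6]
grip_width: 92.0
finger_force: 0.0
[454.7010009  143.87555856 245.89099196] [3.14145879e+00 1.70298571e-04 6.19496971e-01]
[244.80459666  97.31022728]Traceback (most recent call last):
  File "<stdin>", line 10, in <module>
ValueError: max() iterable argument is empty
```

Run:
```python
from h import *
i=cv2.imread('pics/w3.png');x,y=245,97
cv2.imwrite('pics/c3.png',cv2.resize(i[37:157,170:320],None,fx=4,fy=4,interpolation=cv2.INTER_CUBIC));print(i[y-20:y+30:8,x-30:x+31:10].max(2))
```

```text
[[179  91  65  65  66 102  74]
 [176  71  67  72  63  63  75]
 [110  71  66 173  61  61  77]
 [129  70  71  68  67  62  77]
 [172  73  69  67  64  61  75]
 [174 111  67  70  59 196  75]
 [164 171 167  82  77  74  78]]
```

View pics/c3.png

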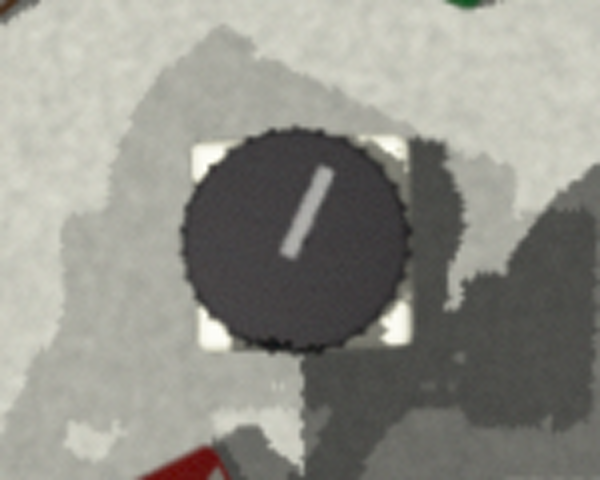

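Lid centre is at crop (296,241). The body corners show at crop (192,142), (407,136), (411,345) and (198,352).

Run:
```python
from h import *
L=lambda f:np.load('pics/'+f+'.npy',allow_pickle=True).item()
w=L('w3.png');px=lambda a,b:(170+(a-1.5)/4,37+(b-1.5)/4)
c=px(296,241)
r3,r2,rt=ray(w,*c,True),ray(L('w2.png'),153,61,True),ray(L('t0.png'),188.4,208.8)
print('tri',tri(r3,rt),tri(r3,r2),tri(r3,r2,rt),'z119',onz(w,*c,119,True))
K=np.array([onz(w,*px(*k),82,True)[:2] for k in [(192,142),(407,136),(411,345),(198,352)]]);print(K,K.mean(0))
for j in range(4):
    d=K[(j+1)%4]-K[j];print(np.hypot(*d),np.degrees(np.arctan2(d[1],d[0]))%90)
```

```text
tri [513.90050744 203.1649548  117.45623105] [513.73351506 204.11390169 102.29164438] [514.02983029 204.4762036  102.39901627] z119 [513.68751493 203.22107909 119.        ]
[[519.6984141  245.55429936]
 [555.30861507 197.1284274 ]
 [507.53927572 161.47777053]
 [471.14661094 209.86408332]] [513.42322896 203.50614515]
60.10949582649932 36.329085357344404
59.60603255327192 36.73428741068466
60.54470509781982 36.947823100458876
60.258353040653624 36.3194419058135
```

```bash
python3 -m pendant '[[[0.98,0.98,0],[0,0,0.15],1],[[0.98,0.98,0],[0,0,0],1],[[0,0,0],[0,0,0],1],[[0,0,-1],[0,0,0],1],[[0,0,-1],[0,0,0],1],[[0,0,-1],[0,0,0],1],[[0,0,-0.8],[0,0,0],1],[[0,0,0],[0,0,0],1],[[0,0,0],[0,0,0],1],[[0,0,0],[0,0,0],1]]'
python3 - <<'E'
from h import *
i,w=snap('wrist','w4.png');s=bot.get_obs();print(s['tool_pos'],s['tcp_rot'],proj(w,[513.6,203.3,119],1))
E
```

```text
time: 3.63
tool_pos: [514.4, 203.6, 133.5]
tcp_rot: [3.141, -0.002, 0.639]
contact_force: [-0.1, 0.4, -0.1]
grip_width: 91.8
finger_force: 0.0
[514.56412017 203.67067526 133.91785885] [ 3.14018605 -0.00314338  0.6386611 ] [257.22413127 219.22793574]
```

View pics/w4.png

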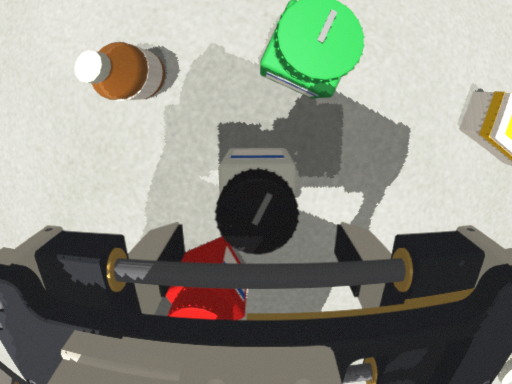

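Run:
```python
from h import *
L=lambda f:np.load('pics/'+f+'.npy',allow_pickle=True).item()
w=L('w4.png');i=cv2.imread('pics/w4.png')
m=np.zeros(i.shape[:2],np.uint8);m[160:262,205:310]=(i.max(2)<60)[160:262,205:310]
ct=max(cv2.findContours(m,0,1)[0],key=cv2.contourArea);e=cv2.fitEllipse(cv2.convexHull(ct));print(e)
c=e[0]
r4=ray(w,*c,True);r3=ray(L('w3.png'),243.6,96.9,True);rt=ray(L('t0.png'),188.4,208.8)
print(onz(w,*c,119,True),tri(r3,r4),tri(r4,rt),tri(r3,r4,rt))
for h in(104,110,119,125): print(h,onz(w,*c,h,True),onz(L('w3.png'),243.6,96.9,h,True))
K=[onz(w,u,v,82,True)[:2] for u,v in[(220,153),(292,152)]];print(K)
```

```text
((256.7761535644531, 211.39256286621094), (82.14387512207031, 85.10380554199219), 178.54232788085938)
[518.07792583 206.98182792 119.        ] [513.447494   203.83677679 104.665611  ] [514.47089312 204.44073576 107.67401931] [514.03158709 204.20423513 106.85034498]
104 [513.32071753 203.59875869 104.        ] [513.35160472 203.95879548 104.        ]
110 [515.22360085 204.95198638 110.        ] [513.47198036 203.66607465 110.        ]
119 [518.07792583 206.98182792 119.        ] [513.65254381 203.22699339 119.        ]
125 [519.98080915 208.33505562 125.        ] [513.77291945 202.93427256 125.        ]
[array([528.1722337 , 250.10375889]), array([561.88708633, 205.83405776])]
```

The dark patch in w4 also includes the lid's front side, which explains the apparent offset. The tool is centred to within about 2 mm, so I go down and close.

```bash
python3 -m pendant '[[[0,0,-0.48],[0,0,0],1],[[0,0,-0.48],[0,0,0],1],[[0,0,-0.48],[0,0,0],1],[[0,0,-0.48],[0,0,0],1],[[0,0,0],[0,0,0],1],[[0,0,0],[0,0,0],-1],[[0,0,0],[0,0,0],-1],[[0,0,0],[0,0,0],-1],[[0,0,0],[0,0,0],-1],[[0,0,0],[0,0,0],-1]]'
```

```text
time: 4.52
tool_pos: [513.7, 203.6, 75.2]
tcp_rot: [3.141, -0.001, 0.639]
contact_force: [-0.1, -0.0, 0.0]
grip_width: 63.0
finger_force: 0.0
```

Width is at 63 mm and still closing. I'll wait a moment, then lift.

```bash
python3 -m pendant '[[[0,0,0],[0,0,0],-1],[[0,0,0],[0,0,0],-1],[[0,0,0],[0,0,0],-1],[[0,0,0],[0,0,0],-1],[[0,0,0.3],[0,0,0],-1],[[0,0,0.6],[0,0,0],-1],[[0,0,0.6],[0,0,0],-1],[[0,0,0.6],[0,0,0],-1],[[0,0,0],[0,0,0],-1],[[0,0,0],[0,0,0],-1]]'
python3 - <<'E'
from h import *
s=bot.get_obs();print(s['tool_pos'],s['tcp_rot'],s['contact_force'],s['moment'])
i,w=snap('wrist','w5.png');c,d=snap('top','t5.png');e,f=snap('scene','s5.png')
x,y=map(int,proj(f,[514,204,120]));X,Y=map(int,proj(d,[514,204,170]))
r=lambda i,x,y:cv2.resize(i[y-40:y+40,x-40:x+40],(384,384),interpolation=cv2.INTER_CUBIC)
cv2.imwrite('pics/c5.png',np.hstack([i[:,140:400],r(e,x,y)]));
E
```

```text
time: 5.35
tool_pos: [513.4, 203.2, 137.4]
tcp_rot: [3.141, -0.0, 0.639]
contact_force: [-0.4, 0.7, -5.7]
grip_width: 57.4
finger_force: 30.0
[513.39985358 203.24611519 137.4031979 ] [ 3.14097096e+00 -4.94515874e-04  6.38683698e-01] [-0.42816483  0.73282563 -5.69126   ] [-0.00874489  0.02103325 -0.01270229]
```

View pics/c5.png

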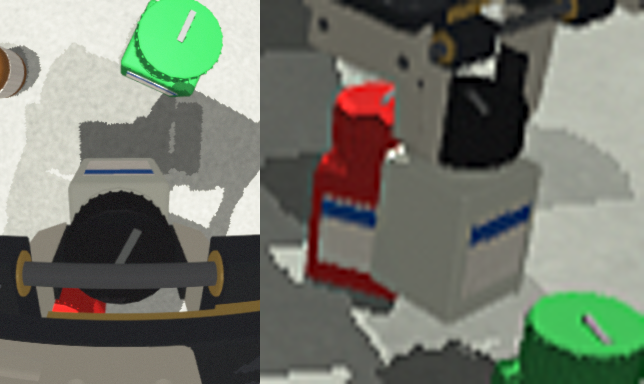

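The 57.4 mm width and the picture suggest the pads hold the lid rather than the body. I'll check how high the canister hangs.

Run:
```python
from h import *
L=lambda f:np.load('pics/'+f+'.npy',allow_pickle=True).item()
f=L('s5.png');x,y=map(int,proj(f,[514,204,120]))
print(x,y)
for z in(40,60,80,95,119,150,165,180):print(z,(proj(f,[513.4,203.2,z])-[x-40,y-40])*4.8+[260,0])
# near bottom corner of body: nearest to camera (+x): corners at yaw .639+..., r=43.8
for z in(20,40,62): print([ ((proj(f,[513.4+43.8*np.cos(a),203.2+43.8*np.sin(a),z])-[x-40,y-40])*4.8+[260,0]).round() for a in .639+np.pi/4+np.pi/2*np.arange(4)])
g=L('w5.png')
for z in (140,155,165,175,181,190): print(z,proj(g,[513.4,203.2,z],1)-[140,0], proj(g,[513.4+29*np.cos(.639),203.2+29*np.sin(.639),z],1)-[140,0], proj(g,[513.4-29*np.cos(.639),203.2-29*np.sin(.639),z],1)-[140,0])
```

```text
336 167
40 [432.93818539 314.0972277 ]
60 [437.31048113 284.55068921]
80 [441.78282557 254.32805452]
95 [445.20482451 231.20330964]
119 [450.80496393 193.3594069 ]
150 [458.27556157 142.87556191]
165 [461.99035144 117.77223212]
180 [465.77276216  92.21194287]
[array([506., 350.]), array([427., 303.]), array([352., 336.]), array([431., 386.])]
[array([511., 321.]), array([431., 274.]), array([356., 307.]), array([435., 357.])]
[array([517., 288.]), array([435., 243.]), array([360., 275.]), array([440., 324.])]
140 [117.5682382 228.5762754] [117.4292065  184.55989036] [117.71286276 267.35302747]
155 [117.45690825 239.19788257] [117.29314429 192.12773986] [117.62514501 279.83805797]
165 [117.37343485 247.23092707] [117.1890279  197.95004575] [117.56079332 289.10623495]
175 [117.2813734  256.16125381] [117.07193974 204.53070535] [117.49123606 299.23244929]
181 [117.22152755 262.00741611] [116.99446893 208.90421975] [117.44681526 305.76037899]
190 [117.12453917 271.55228641] [116.86649027 216.1635657 ] [117.37615152 316.24707425]
```

No slip: the base is about 62 mm up and the lid top is at about 181, so the hold is sound. I'll raise to clear the neighbours and carry it toward the block.

```bash
python3 -m pendant '[[[0,0,0.6],[0,0,0],-1],[[0,0,0.9],[0,0,0],-1],[[0,0,0.9],[0,0,0],-1],[[0,-0.5,0],[0,0,-0.24],-1],[[-0.2,-1,0],[0,0,-0.24],-1],[[-0.2,-1,0],[0,0,-0.24],-1],[[-0.25,-1,0],[0,0,-0.24],-1],[[-0.25,-1,0],[0,0,-0.24],-1],[[-0.3,-1,0],[0,0,-0.24],-1],[[-0.3,-1,0],[0,0,-0.24],-1]]'
python3 -m pendant '[[[-0.3,-1,0],[0,0,-0.24],-1],[[-0.3,-1,0],[0,0,-0.24],-1],[[-0.3,-1,0],[0,0,-0.24],-1],[[-0.3,-1,0],[0,0,-0.24],-1],[[-0.3,-1,0],[0,0,-0.24],-1],[[-0.3,-1,0],[0,0,-0.24],-1],[[-0.3,-1,0],[0,0,-0.24],-1],[[-0.1,-0.4,0],[0,0,0],-1],[[0,0,0],[0,0,0],-1],[[0,0,0],[0,0,0],-1]]'
python3 - <<'E'
from h import *
s=bot.get_obs();print(s['tool_pos'],s['tcp_rot'],s['contact_force'],s['grip_width'])
i,w=snap('wrist','w6.png');p=proj(w,[508,-188,22],1);print(p)
x,y=map(int,p)
print(block(i,w,True,max(0,x-75),max(0,y-75),x+75,y+60))
i2,t=snap('top','t6.png');i3,sc=snap('scene','s6.png')
cv2.imwrite('pics/c6.png',i)
E
```

```text
time: 6.33
tool_pos: [467.0, 7.2, 208.1]
tcp_rot: [-3.14, 0.002, 0.436]
contact_force: [-0.3, -0.6, -4.0]
grip_width: 57.3
finger_force: 30.0
time: 7.17
tool_pos: [401.5, -213.6, 208.3]
tcp_rot: [-3.139, 0.001, 0.234]
contact_force: [-0.2, 0.3, -4.7]
grip_width: 57.6
finger_force: 30.0
[ 401.54740431 -213.58651202  208.25438954] [-3.13949967e+00  1.36865468e-03  2.33655603e-01] [-0.23935122  0.32962183 -4.70980867] 57.639689008551535
[258.0370297   75.48481992]
((507.23101806640625, -189.09213256835938), (128.91578674316406, 128.5924072265625), 13.733721733093262)
```

The wrist view confirms the block at (507.2,-189.1) with yaw 13.7°. I'll go above it and lower to just over its mouth.

```bash
python3 -m pendant '[[[0.88,0.2,0],[0,0,0.05],-1],[[0.88,0.2,0],[0,0,0],-1],[[0.88,0.2,0],[0,0,0],-1],[[0.88,0.21,0],[0,0,0],-1],[[0,0,-0.5],[0,0,0],-1],[[0,0,-1],[0,0,0],-1],[[0,0,-1],[0,0,0],-1],[[0,0,-0.8],[0,0,0],-1],[[0,0,0],[0,0,0],-1],[[0,0,0],[0,0,0],-1]]'
python3 - <<'E'
from h import *
s=bot.get_obs();print(s['tool_pos'],s['tcp_rot'],s['contact_force'],s['grip_width'])
e,f=snap('scene','s7.png');i,w=snap('wrist','w7.png');t,_=snap('top','t7.png')
x,y=map(int,proj(f,[508,-188,40]));r=lambda i,x,y,a,k:cv2.resize(i[y-a:y+a,x-a:x+a],(k,k),interpolation=cv2.INTER_CUBIC)
print(x,y,s['time'])
cv2.imwrite('pics/c7.png',np.hstack([r(e,x,y,40,480),cv2.resize(i[130:330,195:325],(312,480),interpolation=cv2.INTER_CUBIC)]))
for z in(29,22,): print(z,[((proj(f,[507.3+43.8*np.cos(a),-189+43.8*np.sin(a),z])-[x-40,y-40])*6).round() for a in .24+np.pi/4+np.pi/2*np.arange(4)])
E
```

```text
time: 8.15
tool_pos: [507.5, -188.0, 109.6]
tcp_rot: [-3.14, 0.002, 0.243]
contact_force: [-0.5, -1.0, -3.2]
grip_width: 57.3
finger_force: 30.0
[ 507.48724413 -187.95103417  109.63620394] [-3.13957831e+00  2.20210026e-03  2.43085205e-01] [-0.53815536 -1.03643314 -3.24450023] 57.282403039389614
190 189 8.15
29 [array([317., 293.]), array([303., 223.]), array([172., 238.]), array([179., 310.])]
22 [array([318., 306.]), array([304., 235.]), array([174., 250.]), array([181., 323.])]
```

View pics/c7.png

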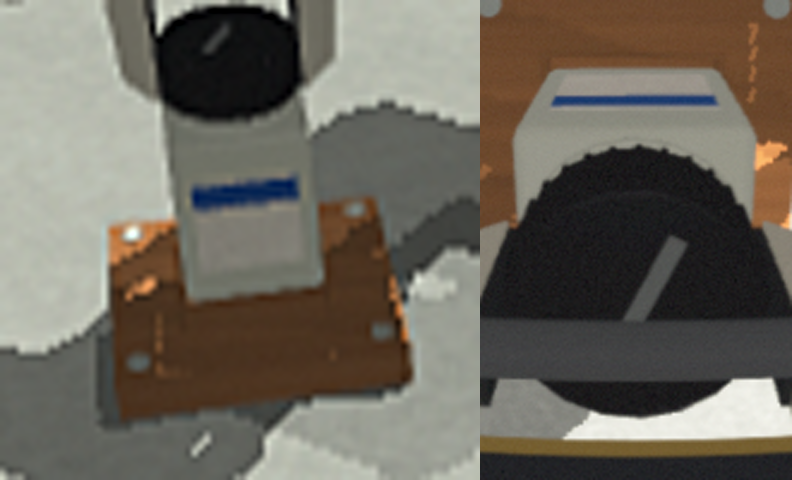

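The canister is held by the lid, with fingertips at the lid's lower edge. It is upright, square to the block, and its base is about 31 to 34 mm up over the recess. I'll lower it slowly and watch the force.

```bash
python3 -m pendant '[[[0,0,-0.1],[0,0,0],-1],[[0,0,-0.1],[0,0,0],-1],[[0,0,-0.1],[0,0,0],-1],[[0,0,-0.08],[0,0,0],-1],[[0,0,-0.08],[0,0,0],-1],[[0,0,-0.05],[0,0,0],-1],[[0,0,-0.05],[0,0,0],-1],[[0,0,0],[0,0,0],-1],[[0,0,0],[0,0,0],-1],[[0,0,0],[0,0,0],-1]]'
python3 -c "
from plant import bot;s=bot.get_obs();print(s['tool_pos'],s['tcp_rot'],s['contact_force'],s['moment'],s['joint_positions'])"
```

```text
time: 9.13
tool_pos: [507.9, -189.2, 93.6]
tcp_rot: [3.142, -0.0, 0.242]
contact_force: [-0.4, 0.5, -5.1]
grip_width: 57.9
finger_force: 30.0
[ 507.90887853 -189.21531156   93.57934803] [ 3.14151367e+00 -3.65358104e-05  2.41596205e-01] [-0.42672931  0.48241263 -5.06728801] [ 0.03126165 -0.00507266 -0.0048478 ] [-4.98017377e-01  4.92276684e-01  1.63682798e+00 -3.97616142e-05
  1.01240777e+00  8.31203811e-01]
```

No contact force, and the base is already below the mouth. I'll go on in small steps.

```bash
python3 -m pendant '[[[0,0,-0.08],[0,0,0],-1],[[0,0,-0.08],[0,0,0],-1],[[0,0,-0.06],[0,0,0],-1],[[0,0,-0.05],[0,0,0],-1],[[0,0,-0.05],[0,0,0],-1],[[0,0,0],[0,0,0],-1],[[0,0,0],[0,0,0],-1],[[0,0,0],[0,0,0],-1],[[0,0,0],[0,0,0],-1],[[0,0,0],[0,0,0],-1]]'
python3 -c "
from plant import bot;s=bot.get_obs();print(s['tool_pos'],s['tcp_rot'],s['contact_force'],s['moment'])"
```

```text
time: 9.97
tool_pos: [507.9, -189.2, 84.0]
tcp_rot: [3.141, -0.0, 0.242]
contact_force: [-0.0, 0.6, -5.2]
grip_width: 57.5
finger_force: 30.0
[ 507.89593156 -189.24321705   84.01056763] [ 3.14144589e+00 -7.91163981e-05  2.41569339e-01] [-0.00922029  0.56189939 -5.21195167] [0.10224269 0.01402378 0.03802613]
```

```bash
python3 -m pendant '[[[0,0,-0.03],[0,0,0],-1],[[0,0,0],[0,0,0],-1],[[0,0,-0.03],[0,0,0],-1],[[0,0,0],[0,0,0],-1],[[0,0,-0.02],[0,0,0],-1],[[0,0,0],[0,0,0],-1],[[0,0,0],[0,0,0],-1],[[0,0,0],[0,0,0],-1],[[0,0,0],[0,0,0],-1],[[0,0,0],[0,0,0],-1]]'
python3 -c "
from plant import bot;s=bot.get_obs();print(s['tool_pos'],s['tcp_rot'],s['contact_force'],s['moment'])"
```

```text
time: 10.8
tool_pos: [508.0, -189.3, 82.0]
tcp_rot: [3.141, -0.0, 0.242]
contact_force: [-2.6, 1.3, 4.8]
grip_width: 57.5
finger_force: 30.0
[ 508.01315388 -189.28543709   81.98950091] [ 3.14110707e+00 -4.32408642e-04  2.41583484e-01] [-2.59373136  1.34431786  4.7889968 ] [0.30586061 0.47683072 0.05254438]
```

It has bottomed at the expected height with its weight carried. Release so it settles, and turn the open gripper counter-clockwise to gain range.

```bash
python3 -m pendant '[[[0,0,0],[0,0,0],1],[[0,0,0],[0,0,0],1],[[0,0,0],[0,0,0],1],[[0,0,0],[0,0,0],1],[[0,0,0],[0,0,0],1],[[0,0,0],[0,0,0.9],1],[[0,0,0],[0,0,0.9],1],[[0,0,0],[0,0,0.9],1],[[0,0,0],[0,0,0.9],1],[[0,0,0],[0,0,0.9],1]]'
python3 -m pendant '[[[0,0,0],[0,0,0.9],1],[[0,0,0],[0,0,0.9],1],[[0,0,0],[0,0,0.9],1],[[0,0,0],[0,0,0.9],1],[[0,0,0],[0,0,0.9],1],[[0,0,0],[0,0,0.9],1],[[0,0,0],[0,0,0.9],1],[[0,0,0],[0,0,0],1],[[0,0,0],[0,0,0],1],[[0,0,0],[0,0,0],1]]'
python3 - <<'E'
from h import *
s=bot.get_obs();print(s['tool_pos'],s['tcp_rot'],s['contact_force'],s['moment'],s['joint_positions'])
e,f=snap('scene','s8.png');i,w=snap('wrist','w8.png')
x,y=map(int,proj(f,[508,-188,60]));r=lambda i,x,y,a,k:cv2.resize(i[y-a:y+a,x-a:x+a],(k,k),interpolation=cv2.INTER_CUBIC)
cv2.imwrite('pics/c8.png',np.hstack([r(e,x,y,40,400),cv2.resize(i[130:330,160:360],(400,400),interpolation=cv2.INTER_CUBIC)]))
E
```

```text
time: 11.63
tool_pos: [507.9, -189.3, 81.5]
tcp_rot: [3.141, 0.0, 0.787]
contact_force: [-1.1, -0.5, -1.5]
grip_width: 91.6
finger_force: 0.0
time: 12.47
tool_pos: [507.9, -189.3, 81.5]
tcp_rot: [3.141, 0.0, 1.534]
contact_force: [0.6, -0.6, 1.5]
grip_width: 91.9
finger_force: 0.0
[ 507.91579404 -189.26326571   81.50092072] [3.14142134e+00 4.53392708e-05 1.53448600e+00] [ 0.55082744 -0.64484166  1.48534899] [-0.008321   -0.07861684  0.07802097] [-4.98133080e-01  5.07820331e-01  1.64954664e+00  4.29224781e-05
  9.84052116e-01 -4.61846518e-01]
```

View pics/c8.png

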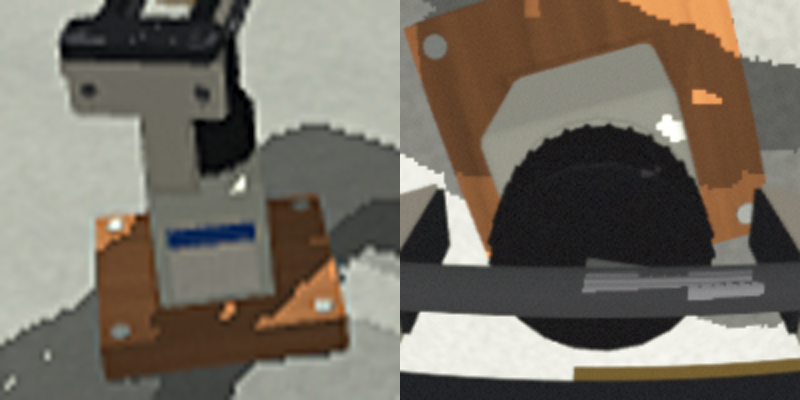

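The canister sits down in the recess, square with the block, with the fingers beside the lid. I'll raise 4 mm for clearance, grip, and read a baseline.

```bash
cat > r.py <<'E'
from plant import bot
import numpy as np
s=bot.get_obs();print('yaw %.3f'%s['tcp_rot'][2],'z %.1f'%s['tool_pos'][2],s['contact_force'].round(1),'M',s['moment'].round(3),'tau6 %.3f'%s['tau'][5],'j6 %.2f'%s['joint_positions'][5],s['grip_width'],s['finger_force'])
E
python3 -m pendant '[[[0,0,0.14],[0,0,0],1],[[0,0,0],[0,0,0],-1],[[0,0,0],[0,0,0],-1],[[0,0,0],[0,0,0],-1],[[0,0,0],[0,0,0],-1],[[0,0,0],[0,0,0],-1],[[0,0,0],[0,0,0],-1],[[0,0,0],[0,0,0],-1],[[0,0,0],[0,0,0],-1],[[0,0,0],[0,0,0],-1]]'; python3 r.py
python3 -m pendant '[[[0,0,0],[0,0,-0.4],-1],[[0,0,0],[0,0,-0.5],-1],[[0,0,0],[0,0,-0.5],-1],[[0,0,0],[0,0,-0.4],-1],[[0,0,0],[0,0,-0.4],-1],[[0,0,0],[0,0,-0.4],-1],[[0,0,0],[0,0,-0.2],-1],[[0,0,0],[0,0,0],-1],[[0,0,0],[0,0,0],-1],[[0,0,0],[0,0,0],-1]]'; python3 r.py
```

```text
time: 13.4
tool_pos: [508.0, -189.2, 85.8]
tcp_rot: [3.141, 0.0, 1.538]
contact_force: [1.0, 0.8, 0.4]
grip_width: 57.1
finger_force: 30.0
yaw 1.538 z 85.8 [1.  0.8 0.4] M [ 0.052 -0.271 -0.029] tau6 0.000 j6 -0.46 57.06083607019434 29.997206926345825
time: 14.23
tool_pos: [507.9, -189.3, 85.8]
tcp_rot: [3.141, 0.0, 1.203]
contact_force: [1.3, 0.1, -0.3]
grip_width: 57.5
finger_force: 30.0
yaw 1.203 z 85.8 [ 1.3  0.1 -0.3] M [ 0.006 -0.214  0.085] tau6 0.047 j6 -0.13 57.4709959958778 29.99718189239502
```

tau6 reads the free running torque cleanly (about 0.05). I'll go on in limited steps.

```bash
python3 -m pendant '[[[0,0,0],[0,0,-0.4],-1],[[0,0,0],[0,0,-0.4],-1],[[0,0,0],[0,0,-0.4],-1],[[0,0,0],[0,0,-0.3],-1],[[0,0,0],[0,0,-0.3],-1],[[0,0,0],[0,0,-0.2],-1],[[0,0,0],[0,0,-0.1],-1],[[0,0,0],[0,0,0],-1],[[0,0,0],[0,0,0],-1],[[0,0,0],[0,0,0],-1]]'; python3 r.py
```

```text
time: 15.07
tool_pos: [507.8, -189.2, 85.8]
tcp_rot: [3.142, 0.0, 0.95]
contact_force: [0.5, -0.2, 1.0]
grip_width: 57.5
finger_force: 30.0
yaw 0.950 z 85.8 [ 0.5 -0.2  1. ] M [ 0.05  -0.081  0.057] tau6 0.052 j6 0.12 57.549646464463436 29.99700754880905
```

```bash
python3 -m pendant '[[[0,0,0],[0,0,-0.3],-1],[[0,0,0],[0,0,-0.3],-1],[[0,0,0],[0,0,-0.3],-1],[[0,0,0],[0,0,-0.3],-1],[[0,0,0],[0,0,-0.3],-1],[[0,0,0],[0,0,-0.2],-1],[[0,0,0],[0,0,-0.1],-1],[[0,0,0],[0,0,0],-1],[[0,0,0],[0,0,0],-1],[[0,0,0],[0,0,0],-1]]'; python3 r.py
```

```text
time: 15.9
tool_pos: [507.8, -189.2, 85.7]
tcp_rot: [-3.141, -0.0, 0.734]
contact_force: [0.8, 0.9, 2.0]
grip_width: 57.2
finger_force: 30.0
yaw 0.734 z 85.7 [0.8 0.9 2. ] M [ 0.213 -0.     0.027] tau6 0.053 j6 0.34 57.181215274222026 29.996352195739746
```

```bash
python3 -m pendant '[[[0,0,0],[0,0,-0.3],-1],[[0,0,0],[0,0,-0.3],-1],[[0,0,0],[0,0,-0.3],-1],[[0,0,0],[0,0,-0.3],-1],[[0,0,0],[0,0,-0.3],-1],[[0,0,0],[0,0,-0.2],-1],[[0,0,0],[0,0,-0.1],-1],[[0,0,0],[0,0,0],-1],[[0,0,0],[0,0,0],-1],[[0,0,0],[0,0,0],-1]]'; python3 r.py
```

```text
time: 16.73
tool_pos: [507.8, -189.1, 85.7]
tcp_rot: [-3.141, 0.0, 0.518]
contact_force: [-0.2, 1.6, 2.1]
grip_width: 57.0
finger_force: 30.0
yaw 0.518 z 85.7 [-0.2  1.6  2.1] M [0.477 0.026 0.061] tau6 0.053 j6 0.55 57.04361088286666 29.99552607536316
```

```bash
python3 -m pendant '[[[0,0,0],[0,0,-0.3],-1],[[0,0,0],[0,0,-0.3],-1],[[0,0,0],[0,0,-0.3],-1],[[0,0,0],[0,0,-0.3],-1],[[0,0,0],[0,0,-0.3],-1],[[0,0,0],[0,0,-0.2],-1],[[0,0,0],[0,0,-0.1],-1],[[0,0,0],[0,0,0],-1],[[0,0,0],[0,0,0],-1],[[0,0,0],[0,0,0],-1]]'; python3 r.py
```

```text
time: 17.57
tool_pos: [507.8, -189.1, 85.7]
tcp_rot: [-3.141, 0.0, 0.302]
contact_force: [0.8, 3.3, 1.2]
grip_width: 58.0
finger_force: 30.0
yaw 0.302 z 85.7 [0.8 3.3 1.2] M [0.832 0.01  0.054] tau6 0.054 j6 0.77 58.00636036773727 29.994894862174988
```

There's a lateral load of 3.3 N along y from eccentricity. I'll regrip with a 1 mm shift to relieve it.

```bash
python3 -m pendant '[[[0,0,0],[0,0,0],0.4],[[0,0,0],[0,0,0],0.4],[[0,0.03,0],[0,0,0],0.4],[[0,0,0],[0,0,0],-1],[[0,0,0],[0,0,0],-1],[[0,0,0],[0,0,0],-1],[[0,0,0],[0,0,0],-1],[[0,0,0],[0,0,0],-1],[[0,0,0],[0,0,0],-1],[[0,0,0],[0,0,0],-1]]'; python3 r.py
python3 -m pendant '[[[0,0,0],[0,0,-0.3],-1],[[0,0,0],[0,0,-0.3],-1],[[0,0,0],[0,0,-0.3],-1],[[0,0,0],[0,0,-0.3],-1],[[0,0,0],[0,0,-0.2],-1],[[0,0,0],[0,0,-0.1],-1],[[0,0,0],[0,0,0],-1],[[0,0,0],[0,0,0],-1],[[0,0,0],[0,0,0],-1],[[0,0,0],[0,0,0],-1]]'; python3 r.py
```

```text
time: 18.4
tool_pos: [508.0, -188.6, 85.8]
tcp_rot: [3.141, -0.0, 0.302]
contact_force: [0.0, -1.7, -0.4]
grip_width: 57.4
finger_force: 30.0
yaw 0.302 z 85.8 [ 0.  -1.7 -0.4] M [-0.472 -0.053  0.029] tau6 -0.001 j6 0.77 57.3984144431657 30.000977218151093
time: 19.23
tool_pos: [507.8, -188.2, 85.7]
tcp_rot: [-3.141, 0.0, 0.122]
contact_force: [-1.2, -0.0, 0.7]
grip_width: 57.6
finger_force: 30.0
yaw 0.122 z 85.7 [-1.2 -0.   0.7] M [-0.055  0.177  0.066] tau6 0.048 j6 0.95 57.59027412473218 29.99860167503357
```

Better. I'll continue.

```bash
python3 -m pendant '[[[0,0,0],[0,0,-0.3],-1],[[0,0,0],[0,0,-0.3],-1],[[0,0,0],[0,0,-0.3],-1],[[0,0,0],[0,0,-0.3],-1],[[0,0,0],[0,0,-0.2],-1],[[0,0,0],[0,0,-0.1],-1],[[0,0,0],[0,0,0],-1],[[0,0,0],[0,0,0],-1],[[0,0,0],[0,0,0],-1],[[0,0,0],[0,0,0],-1]]'; python3 r.py
```

```text
time: 20.07
tool_pos: [507.8, -188.2, 85.7]
tcp_rot: [-3.141, 0.0, -0.058]
contact_force: [-1.1, 0.4, 2.3]
grip_width: 57.3
finger_force: 30.0
yaw -0.058 z 85.7 [-1.1  0.4  2.3] M [0.193 0.217 0.005] tau6 0.048 j6 1.13 57.2986478921726 29.997722804546356
```

```bash
python3 -m pendant '[[[0,0,0],[0,0,-0.3],-1],[[0,0,0],[0,0,-0.3],-1],[[0,0,0],[0,0,-0.3],-1],[[0,0,0],[0,0,-0.3],-1],[[0,0,0],[0,0,-0.2],-1],[[0,0,0],[0,0,-0.1],-1],[[0,0,0],[0,0,0],-1],[[0,0,0],[0,0,0],-1],[[0,0,0],[0,0,0],-1],[[0,0,0],[0,0,0],-1]]'; python3 r.py
```

```text
time: 20.9
tool_pos: [507.9, -188.2, 85.7]
tcp_rot: [-3.142, 0.0, -0.238]
contact_force: [-1.3, 1.4, 0.8]
grip_width: 57.3
finger_force: 30.0
yaw -0.238 z 85.7 [-1.3  1.4  0.8] M [0.43  0.089 0.057] tau6 0.048 j6 1.31 57.25976910333748 29.99701827764511
```

```bash
python3 -m pendant '[[[0,0,0],[0,0,-0.3],-1],[[0,0,0],[0,0,-0.3],-1],[[0,0,0],[0,0,-0.3],-1],[[0,0,0],[0,0,-0.3],-1],[[0,0,0],[0,0,-0.2],-1],[[0,0,0],[0,0,-0.1],-1],[[0,0,0],[0,0,0],-1],[[0,0,0],[0,0,0],-1],[[0,0,0],[0,0,0],-1],[[0,0,0],[0,0,0],-1]]'; python3 r.py
```

```text
time: 21.73
tool_pos: [507.8, -187.9, 85.7]
tcp_rot: [-3.141, 0.001, -0.418]
contact_force: [-0.8, 4.4, 2.9]
grip_width: 57.6
finger_force: 30.0
yaw -0.418 z 85.7 [-0.8  4.4  2.9] M [1.338 0.15  0.331] tau6 0.340 j6 1.49 57.622221303263466 29.997523427009583
```

It has met the seal (0.34 N m). Small steps now.

```bash
python3 -m pendant '[[[0,0,0],[0,0,-0.15],-1],[[0,0,0],[0,0,-0.15],-1],[[0,0,0],[0,0,-0.15],-1],[[0,0,0],[0,0,-0.15],-1],[[0,0,0],[0,0,-0.15],-1],[[0,0,0],[0,0,0],-1],[[0,0,0],[0,0,0],-1],[[0,0,0],[0,0,0],-1],[[0,0,0],[0,0,0],-1],[[0,0,0],[0,0,0],-1]]'; python3 r.py
```

```text
time: 22.57
tool_pos: [507.8, -188.0, 85.7]
tcp_rot: [-3.141, 0.0, -0.508]
contact_force: [-0.8, 5.2, 3.7]
grip_width: 57.4
finger_force: 30.0
yaw -0.508 z 85.7 [-0.8  5.2  3.7] M [1.324 0.068 0.383] tau6 0.429 j6 1.58 57.44459844542591 29.997446537017822
```

```bash
python3 -m pendant '[[[0,0,0],[0,0,-0.15],-1],[[0,0,0],[0,0,-0.15],-1],[[0,0,0],[0,0,-0.15],-1],[[0,0,0],[0,0,-0.15],-1],[[0,0,0],[0,0,-0.15],-1],[[0,0,0],[0,0,0],-1],[[0,0,0],[0,0,0],-1],[[0,0,0],[0,0,0],-1],[[0,0,0],[0,0,0],-1],[[0,0,0],[0,0,0],-1]]'; python3 r.py; python3 r.py
```

```text
time: 23.4
tool_pos: [507.8, -187.9, 85.7]
tcp_rot: [-3.141, 0.0, -0.598]
contact_force: [-1.4, 5.6, 2.8]
grip_width: 57.6
finger_force: 30.0
yaw -0.598 z 85.7 [-1.4  5.6  2.8] M [1.318 0.081 0.537] tau6 0.504 j6 1.67 57.59844833712326 29.997223019599915
yaw -0.598 z 85.7 [-1.4  5.6  2.8] M [1.318 0.081 0.537] tau6 0.504 j6 1.67 57.59844833712326 29.997223019599915
```

```bash
python3 -m pendant '[[[0,0,0],[0,0,-0.15],-1],[[0,0,0],[0,0,-0.15],-1],[[0,0,0],[0,0,-0.1],-1],[[0,0,0],[0,0,0],-1],[[0,0,0],[0,0,0],-1],[[0,0,0],[0,0,0],-1],[[0,0,0],[0,0,0],-1],[[0,0,0],[0,0,0],-1],[[0,0,0],[0,0,0],-1],[[0,0,0],[0,0,0],-1]]'; python3 r.py
```

```text
time: 24.23
tool_pos: [507.8, -188.0, 85.7]
tcp_rot: [-3.141, 0.0, -0.645]
contact_force: [-0.9, 5.0, 3.4]
grip_width: 57.2
finger_force: 30.0
yaw -0.645 z 85.7 [-0.9  5.   3.4] M [1.272 0.034 0.537] tau6 0.546 j6 1.72 57.194344754974374 29.997125566005707
```

Snug at about 0.55 N m. Release, raise clear, and check.

```bash
python3 -m pendant '[[[0,0,0],[0,0,0],1],[[0,0,0],[0,0,0],1],[[0,0,0],[0,0,0],1],[[0,0,0],[0,0,0],1],[[0,0,0],[0,0,0],1],[[0,0,0],[0,0,0],1],[[0,0,0.2],[0,0,0],1],[[0,0,0.6],[0,0,0],1],[[0,0,1],[0,0,0],1],[[0,0,1],[0,0,0],1]]'
python3 -m pendant '[[[-0.2,0,1],[0,0,0],1],[[-0.8,0,1],[0,0,0],1],[[-1,0,0.3],[0,0,0],1],[[-1,0,0],[0,0,0],1],[[-0.4,0,0],[0,0,0],1],[[0,0,0],[0,0,0],1],[[0,0,0],[0,0,0],1],[[0,0,0],[0,0,0],1],[[0,0,0],[0,0,0],1],[[0,0,0],[0,0,0],1]]'
python3 r.py
python3 - <<'E'
from h import *
t,q=snap('top','t9.png');s,p=snap('scene','s9.png');a=cv2.imread('pics/t0.png')
def dark(i,p,X):
    x,y=map(int,proj(p,X));m=np.zeros(i.shape[:2],np.uint8);m[y-14:y+15,x-14:x+15]=(i.max(2)<60)[y-14:y+15,x-14:x+15]
    c=max(cv2.findContours(m,0,1)[0],key=cv2.contourArea);return cv2.fitEllipse(cv2.convexHull(c))
e=dark(t,q,[508,-188,126]);print(e,onz(q,*e[0],126))
e=dark(s,p,[508,-188,112]);print(e, proj(p,[508,-188,126]),proj(p,[508,-188,111]))
# neighbours: change in pixels around carton, bottle, tub
for n,x,y in(('carton',257,133),('bottle',137,204),('tub',390,207)):
    print(n,cv2.phaseCorrelate(*[cv2.cvtColor(k[y-22:y+22,x-22:x+22],cv2.COLOR_BGR2GRAY).astype(np.float32) for k in(a,t)]))
E
```

```text
time: 25.07
tool_pos: [507.3, -188.1, 170.5]
tcp_rot: [3.141, 0.002, -0.647]
contact_force: [-0.0, -0.1, 0.5]
grip_width: 91.7
finger_force: 0.0
time: 25.9
tool_pos: [406.5, -188.3, 238.4]
tcp_rot: [3.142, 0.001, -0.646]
contact_force: [-0.4, -1.3, -0.0]
grip_width: 92.2
finger_force: 0.0
yaw -0.646 z 238.4 [-0.4 -1.3 -0. ] M [ 0.082 -0.021  0.008] tau6 0.004 j6 1.61 92.16384761949624 0.0
((318.58642578125, 212.5230255126953), (27.400074005126953, 33.400943756103516), 10.177068710327148) [ 501.81474253 -175.33535105  126.        ]
((188.6183624267578, 167.9912872314453), (19.367067337036133, 24.51824188232422), 87.2868423461914) [187.39891189 162.59596609] [187.95387877 167.56536279]
carton ((0.4388586316250489, 0.5558203843433311), 0.9924227131737603)
bottle ((0.4834809309543786, 0.5238458045496941), 1.000091082961471)
tub ((0.530602020023629, 0.5082601602076977), 0.9952043599258235)
```

```bash
python3 -c "
from plant import bot;print(bot.close_job())"
```

```text
the job is handed in; nothing more can be done
None
```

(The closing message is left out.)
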